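Clamp the fourth side onto a rice-cake mould

TASK

Stand the loose honey-coloured slat on edge across the open end of the wooden cake mould that lies in the bar clamp, its ends flush with the mould's arms, and let it go. Then, by the trigger alone, pump the clamp until the moving jaw's rubber pad presses the joint shut: snug, the rubber a little squashed but never flat, which would crack the mould. Leave everything else on the bench where it is, and finish still holding the trigger pulled in.

Things in the scene. Friction and masses are not known exactly. Their poses are not given: they have to be found in the camera images.
- clamp: One-hand bar clamp, orange with black rubber, lying on its side, screwed to the bench. Origin: on the bench under its 20 x 6 mm bar, in the middle of the housing (48 x 60 mm, top at 50). y runs along the bar to the moving jaw; both jaws stick out to +x, grip and trigger to -x. Bar, jaws, grip and trigger have mid-height 28 mm. The bar's tail sticks out 160 mm to -y, farther as the jaw closes.
- fixed_pad (a point): Middle of the fixed jaw's pad face (36 wide, 34 tall, looks to the clamp's +y), 28 mm above the bench. The back of the mould stands 1 to 3 mm in front of it.
- pad_face (a point): Middle of the working face of the moving jaw's black rubber pad, which looks to the clamp's -y; clamp x = 76 mm, 28 mm above the bench. The pad is 36 mm wide, 34 tall, 12 thick; it gives 1 mm for every 6 N and is flat at 6 mm (36 N). The jaw behind it reaches from the bar to clamp x = 98 mm.
- jaw_travel (a joint): How far the bar with the moving jaw has been drawn in from fully open (m, 0 to 0.085; it starts between 0.003 and 0.025). It moves towards the clamp's -y and is held by a ratchet of 4.5 mm pitch.
- pad_squash (a joint): How far the moving jaw's rubber pad is squashed (m): 0 free, 0.006 flat; 0.001 means about 6 N. All but flat (34 N) the mould cracks.
- trigger_pull (a joint): Trigger angle (rad): 0 out, 0.34 pulled in to its stop. Turns about an upright pin at clamp x 16, y 8 mm; a spring pushes it out (4 to 7 N at the grip point). After up to 12 mm of play a full pull draws the jaw in 9 or 13.5 mm; let it right out for the next pull: the jaw stays (or gives back up to one 4.5 mm tooth). Once the pad presses, 1 mm more at the grip point adds 2 to 3 N there.
- trigger_face (a point): Grip point: middle of the black trigger's front face, which looks to the clamp's +y; pull it towards -y, to the grip. 91 mm from the pin, 28 mm above the bench, 30 mm from the lever's free end; it travels 31 mm. The trigger is 14 mm thick, 24 mm tall, with over 60 mm of free bench in front of it.
- trigger: The trigger lever itself; origin on its pin, 28 mm above the bench. Its own -x axis points along the lever to the free end, 121 mm away.
- bar: The steel bar with the moving jaw; its frame is parallel to the clamp's and coincides with it when the bar is fully open.
- pad: The moving jaw's rubber pad; origin at the middle of its back.
- mould: Mould to be mended: pale wooden U of three joined sides, 120 mm (x) by 106 mm (y), 45 high, sides 14 thick, 320 g, loose on the bench between the jaws. Origin: on the bench, centre of its 120 x 106 outline. The open end looks to its +y (to the moving jaw); the arm ends lie at y = +53, x = -60 to -46 and +46 to +60 mm. The hollow is 92 mm wide.
- side: Loose fourth side: honey-coloured wooden slat, 120 mm long (x), 14 thick (y), 45 high, about 100 g, standing on edge. Origin: centre of its underside. In place, its origin is at x = 0, y = +60 mm of the mould, long axis parallel to the mould's x, either face inwards; the clamp will close a gap of a few mm.
- glue: Bystander: white glue bottle with a red nozzle, 44 mm wide, 118 mm tall, by the clamp's housing. Origin at its underside.
- offcut: Bystander: brown wooden offcut, 75 x 22 x 22 mm, to the left of the trigger. Origin at the centre of its underside.
- old_mould: Bystander: finished square mould of darker wood, 120 x 120 x 45 mm. Origin at the centre of its underside.
- bowls: Bystander: stack of white bowls, 120 mm wide, 98 mm tall.
- ribbon: Bystander: upright blue spool of tying ribbon, 90 mm wide, 110 mm tall.
- brush: Bystander: glue brush lying on the bench on the right.
- grip_end (a point): Free end of the clamp's fixed pistol grip (orange with a black inlay, 105 mm long, 18 mm thick, 28 mm tall), 28 mm above the bench. The grip lies at clamp y = -40 to -22 mm, x = -126 to -21 mm.
Things that resemble listed ones, but are neither listed nor needed, are in the scene too. What is shaped like the mould but purple is not meant. There is more than one size of the side; the one meant has the size given above.

How it is judged:
By the outcome, as a careful person would: the job done as asked, in the order asked, and still so for the second after the job is handed in, while the arm keeps its last pose, push and grip.
It also fails if it takes over 61 s, if anything falls off the work surface, if the arm or the gripper's body presses on something with over 40 N, if the wrist force passes 120 N, or if a joint passes its speed limit or range.

ROBOT

A 7-joint arm with a two-finger parallel gripper is mounted at the origin on the work surface. World frame = base frame: x ahead of the robot, y to its left, z up, the work surface at z = 0. Lengths are in mm, angles in rad, forces in N, time in s.
With the tool pointing down it reaches from about 425 to 800 mm from the base axis. Payload 8.3 kg.
Tool frame: the origin (TCP) lies on the mounting face of the last link; the fingertips stand 173 mm ahead of it and the grasp point (between the pads) lies 155 mm ahead of it (env.grip_point_offset is the distance from the TCP to the grasp point, in mm); z points along the fingers, y is the direction in which the jaws open and shut (so a half turn about z gives the same grasp; the last joint's range is limited). The gripper opens to 85 mm and grips with 20 to 120 N. Pads are 22 mm wide; open, the fingers measure 114 mm over their backs; the gripper's body (76 mm by 85 mm) begins 54 mm behind the grasp point. The pads swing forward as they close: fully open they stand 13 mm farther back than shut.
Start: joints at [-1.198, 0.383, 0.016, 1.37, -0.006, 1.388, -0.046], TCP at [263.796, 566.593, 404.679] pointing down, gripper open.
Joint ranges: [-2.95, 2.95], [-0.25, 2.06], [-1.52, 1.56], [0.18, 2.33], [-1.44, 4.58], [0.02, 2.06], [-3.01, 3.01]. Speed limits (rad/s): [2.39, 2.39, 3.01, 3.01, 3.14, 3.14, 3.14].

INTERFACE

Orientations are given as a unit quaternion [w, x, y, z].
In Python, from plant import env, eoat, planner, telemetry, vision, models gives the robot as it stands. Calls block until the motion is done:
- env.move_pose(position, orientation): joint-space move of the TCP to a pose.
- env.movel(position, orientation=None, feed=150): straight line of the TCP; orientation=None keeps the orientation; feed is the mean speed in mm/s.
- env.move_joints(angles): joint-space move.
- eoat.let_go() and eoat.clamp(strength=None): open the fingers fully, or close them until they stop; strength is the grip in N (None keeps the last).
- env.wait(seconds).
- planner.solve_ik(position, orientation): joint angles nearest the present ones, or None.
- telemetry.state(): the state.
- vision.read_camera(name): name is "side" or "top"; returns (picture, depth): 384x512x3 uint8, red, green, blue; 384x512 float32, mm along the optical axis (not along the pixel's ray), 0 where there is no reading.
- vision.camera_params(name): a dict with "camera_matrix" (3x3 intrinsics, pixels), "R" (3x3) and "t" (3): a world point X has camera coordinates R X + t. Camera axes: x right, y down, z forward; pixel columns grow to the right and rows downward; lengths in mm; the calibration is good to about 2 mm. A picture is of the moment at which its call begins. camera_params takes no time and is no camera call.
A pose or a line that the arm cannot do raises env.Unreachable and nothing moves.
- env.finish_job(): hands the job in, once; it reports no verdict.
Trained networks look in the newest picture that a camera, given by its name, has taken for a name from the list of things; names that differ only in an ending like _2 or _b are one class to them, and where a whole thing is asked for, a point or a joint stands for the part that bears it (a point fixed in the world has none). Each returns a list of dicts, best first, with "score" (0 to 1); they miss things now and then, are a little off and sometimes report something else, mostly with a low value. They report only what shows in the picture. A call takes as long as a camera call. They do not tell look-alikes from the thing itself.
- models.recognise(camera, name): "centre" ([x, y, z] in mm, in world coordinates, good to about 4 mm: the middle of the surface that is visible of it).
- models.mark_of(camera, name): "centre" ([x, y, z] in mm, in world coordinates, good to about 4 mm: a listed point, or the origin of a listed thing).
The state is a dict: "time": time; "joint_pos": joint angles; "joint_vel": joint speeds; "joint_torque": joint torques, N m; "tool_pos": TCP position; "eef_rot": TCP orientation; "wrist_force": force on the tool from outside, world axes, zero at the start; "wrist_torque": the same for the moment, N m; "gripper_width": opening from 0.0 (shut) to 1.0 (fully open).
Only numpy, scipy, OpenCV 4.12 (cv2) and the standard library are available. Lean on these libraries where they do the work, as an engineer would, in place of code of your own. Each camera call takes 0.05 s, during which the arm holds its last target. There are 200 camera calls.

## Working session

There is one attempt and no reset: what is moved stays moved. The work goes in short steps, each a Python script; the robot and the scene stay as the last script left them, time stands still between calls to the robot, and variables do not carry over. Pictures are saved under pics/ and viewed, about 8 in all and at most 12, crops included, and the job is handed in when it is done.

```bash
ls; mkdir -p pics; cat > h.py <<'E'
import numpy as np, cv2
from plant import env, eoat, planner, telemetry, vision, models
def cloud(name):
    im,d=vision.read_camera(name); p=vision.camera_params(name)
    K,R,t=[np.array(p[k],float) for k in("camera_matrix","R","t")]
    v,u=np.mgrid[0:d.shape[0],0:d.shape[1]]
    c=np.stack([(u-K[0,2])/K[0,0]*d,(v-K[1,2])/K[1,1]*d,d],-1)
    X=(c-t.ravel())@R
    X[d<=0]=np.nan
    return im,X
def save(n,im,s=1):
    im=cv2.resize(im,None,fx=s,fy=s,interpolation=cv2.INTER_CUBIC)
    cv2.imwrite('pics/'+n,im[:,:,::-1])
E
python3 - <<'E'
from h import *
for c in("top","side"):
    im,X=cloud(c); save(c+'0.png',im,1.5); np.savez(c+'0.npz',im=im,X=X)
    for n in["clamp","fixed_pad","pad_face","trigger_face","trigger","mould","side","glue","offcut","old_mould","grip_end","bowls","ribbon","brush"]:
        print(c,n,[(np.round(r["centre"]).astype(int).tolist(),round(r["score"],2)) for r in models.mark_of(c,n)[:4]])
print(telemetry.state())
E
```

```text
pics
top clamp [([574, -108, -1], 0.91), ([650, 97, 31], 0.3), ([487, 55, 0], 0.25)]
top fixed_pad [([655, -73, 29], 0.87)]
top pad_face [([647, 88, 27], 0.49)]
top trigger_face [([504, -79, 29], 0.65)]
top trigger []
top mould [([647, -19, -1], 0.91), ([802, -294, -1], 0.87), ([591, 466, -2], 0.46), ([649, 101, 29], 0.2)]
top side [([496, 282, 0], 0.56), ([484, 171, 0], 0.38)]
top glue [([646, -197, -2], 0.49), ([657, -73, 28], 0.23), ([650, 99, 29], 0.21)]
top offcut [([487, 54, 1], 0.55)]
top old_mould [([715, 341, -1], 0.71)]
top grip_end []
top bowls [([522, -557, 3], 0.61)]
top ribbon [([591, 466, -1], 0.83)]
top brush [([331, -414, -4], 0.65)]
side clamp [([578, -107, 1], 0.65), ([649, 101, 31], 0.56)]
side fixed_pad [([652, -72, 26], 0.8)]
side pad_face [([650, 84, 29], 0.54)]
side trigger_face [([504, -78, 29], 0.44)]
side trigger [([595, -100, 31], 0.55)]
side mould [([646, -14, -2], 0.83), ([649, -70, 26], 0.6), ([801, -292, 5], 0.56)]
side side [([481, 174, -3], 0.72), ([494, 281, 2], 0.64)]
side glue [([645, -205, 2], 0.76), ([448, -144, 26], 0.44)]
side offcut [([488, 5
[... 347 characters left out ...]
8,  0.3834042 ,  0.01639869,  1.37011018, -0.00636792,
        1.3881912 , -0.04650164]), 'joint_vel': array([-3.84639019e-04, -1.56222493e-03,  1.64672379e-03, -4.18118546e-06,
        9.38970541e-04,  7.35166625e-04,  1.06815441e-03]), 'joint_torque': array([ 3.16523747e-04, -6.27333069e+01,  8.42975546e-01, -3.72079074e+01,
        1.64604653e-02,  2.94342470e-03, -3.03346110e-05]), 'tool_pos': array([263.78311151, 566.5978371 , 404.6720816 ]), 'eef_rot': array([-6.83148032e-05,  2.16160884e-01,  9.76357756e-01, -2.00467288e-05]), 'wrist_force': array([0.36504615, 0.54498176, 0.04074671]), 'wrist_torque': array([-0.02558261,  0.03436702, -0.04330676]), 'gripper_width': 1.0007940828490385}
```

View pics/top0.png

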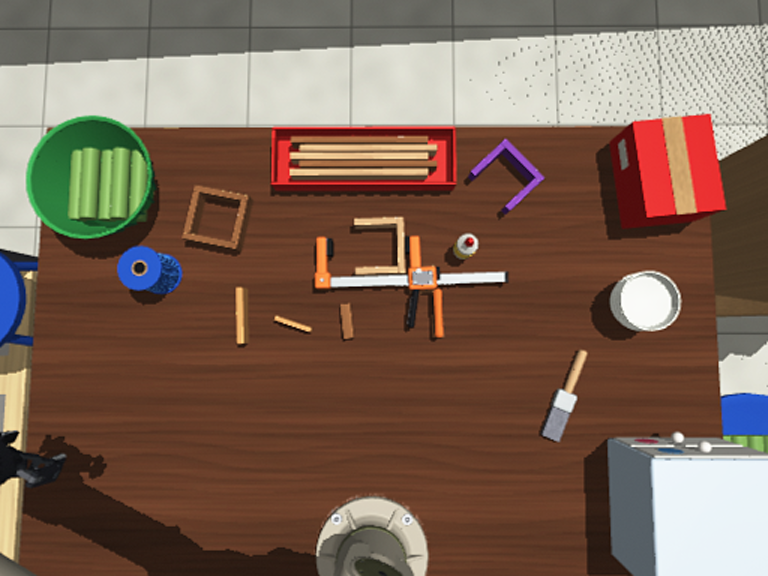

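View pics/side0.png

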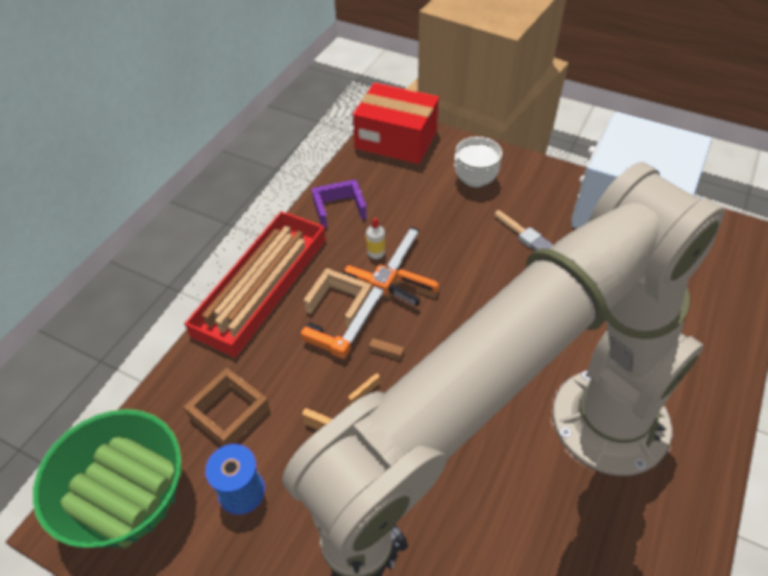

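```bash
python3 - <<'E'
import numpy as np, cv2
d=np.load('top0.npz');X=d['X'];im=d['im']
def box(c,r,z0,z1):
    m=(abs(X[...,0]-c[0])<r[0])&(abs(X[...,1]-c[1])<r[1])&(X[...,2]>z0)&(X[...,2]<z1)
    return X[m],im[m]
for n,c,r,z in[("slatA",(496,282),(75,52),(36,54)),("slatB",(484,171),(75,52),(36,54)),("mould",(648,-17),(80,62),(38,52)),("offcut",(487,55),(60,50),(14,30)),("oldm",(715,341),(100,100),(36,54))]:
    P,I=box(c,r,*z)
    if len(P)<5: print(n,len(P));continue
    q=P[:,:2].astype(np.float32); rr=cv2.minAreaRect(q)
    print(n,len(P),np.round(rr[0],1),np.round(rr[1],1),round(rr[2],1),'z',np.nanmedian(P[:,2]),I.mean(0).astype(int))
E
```

```text
slatA 186 [496.4 282.7] [117.4  15.3] 2.4 z 44.29652607779954 [221 166 100]
slatB 2
mould 472 [638.2 -18.5] [139.4 115.9] 0.2 z 44.164998479981676 [203 167 123]
offcut 157 [486.6  57.2] [74.3 21.8] 6.6 z 21.447497192071324 [160 105  66]
oldm 623 [686.9 354.8] [138.8 172.7] 77.8 z 44.09572784167867 [147  96  61]
```

The pictures show the clamp lying along world +y (bar row ~278, jaw pad at about px (330,247)). The mould's U opens towards the moving jaw at (380,245). The full-size slat is at (240,315), a short look-alike at (292,324) and the purple decoy at (515,175). Next I'll fit exact poses.

```bash
cat > fit.py <<'E'
import numpy as np, cv2
from scipy.optimize import minimize
def sel(X,im,x,y,z):
    m=(X[...,0]>x[0])&(X[...,0]<x[1])&(X[...,1]>y[0])&(X[...,1]<y[1])&(X[...,2]>z[0])&(X[...,2]<z[1])
    return X[m],im[m].astype(int)
def rect(P): 
    r=cv2.minAreaRect(P[:,:2].astype(np.float32)); return np.round(r[0],1),np.round(r[1],1),round(r[2],1)
def fitU(P,g):
    # U band: back y -53..-39, arms x +-(46..60)
    R=[(-60,60,-53,-39),(-60,-46,-53,53),(46,60,-53,53)]
    def cost(p):
        c,s=np.cos(p[2]),np.sin(p[2]); d=P[:,:2]-p[:2]; u=d[:,0]*c+d[:,1]*s; v=-d[:,0]*s+d[:,1]*c
        # distance outside the union of the boxes + template points without data
        o=np.min([np.hypot(np.maximum(np.maximum(a-u,u-b),0),np.maximum(np.maximum(e-v,v-f),0)) for a,b,e,f in R],0)
        h=[np.r_[x,y] for a,b,e,f in R for x in np.arange(a+1,b,2.5) for y in np.arange(e+1,f,2.5)]
        h=np.array(h); w=np.c_[h[:,0]*c-h[:,1]*s,h[:,0]*s+h[:,1]*c]+p[:2]
        dd=np.min(np.hypot(w[:,None,0]-P[None,:,0],w[:,None,1]-P[None,:,1]),1)
        return np.minimum(o,6).mean()+np.minimum(dd,8).mean()
    best=min((minimize(cost,[g[0],g[1],a],method='Nelder-Mead',options=dict(initial_simplex=[[g[0],g[1],a],[g[0]+5,g[1],a],[g[0],g[1]+5,a],[g[0],g[1],a+.05]])) for a in(-.05,0,.05)),key=lambda r:r.fun)
    return best.x,best.fun
E
python3 - <<'E'
from fit import *
for cam in("top","side"):
    d=np.load(cam+'0.npz');X=d['X'];im=d['im']
    print(cam)
    P,I=sel(X,im,(560,730),(-90,70),(39,51))
    r,g,b=I.T; wood=(r>g+15)&(g>b+15)&(g*1.0/r>.68)
    print('mould',wood.sum(),fitU(P[wood],(648,-17)),P[wood].min(0),P[wood].max(0))
    P,I=sel(X,im,(545,605),(-280,160),(28,44)); r,g,b=I.T; w=(abs(r-b)<30)&(r>90)
    print('bar',w.sum(),rect(P[w]))
    if w.sum()>20:
        Q=P[w]; print(np.polyfit(Q[:,1],Q[:,0],1))
    P,I=sel(X,im,(590,700),(55,150),(8,80)); r,g,b=I.T; k=(r<70)&(abs(r-b)<30); o=(r>b+90)
    for n,m in(('pad',k),('jaw',o)):
        if m.sum()>3: print(n,m.sum(),P[m].min(0).round(),P[m].max(0).round(),rect(P[m]))
    P,I=sel(X,im,(440,600),(-130,-50),(8,60)); r,g,b=I.T; k=(r<70)&(abs(r-b)<30)
    print('trig',k.sum(),P[k].min(0).round(),P[k].max(0).round(),rect(P[k]))
    P,I=sel(X,im,(430,560),(200,340),(38,50)); print('slat',rect(P))
E
```

```text
top
mould 417 (array([ 6.47236338e+02, -1.27450742e+01,  2.52790350e-02]), np.float64(1.2813917486759523)) [586.96404303 -66.71822061  39.19328445] [707.87087402  39.57350911  50.9354909 ]
bar 528 (array([576.7, -95.8]), array([ 25.9, 368.4]), 2.1)
[-3.09293212e-02  5.72133769e+02]
pad 46 [627.  88.  26.] [662.  97.  49.] (array([644.4,  92.7]), array([34.9,  9.3]), 0.9)
jaw 165 [590.  99.  35.] [666. 120.  52.] (array([628. , 109.7]), array([75.3, 20.9]), 0.5)
trig 136 [ 470. -130.    8.] [554. -73.  45.] (array([ 512.3, -103.5]), array([57.7, 81.8]), 86.7)
slat (array([496.4, 282.7]), array([117.4,  15.3]), 2.6)
side
mould 331 (array([ 6.48829156e+02, -1.33084103e+01,  3.20646947e-02]), np.float64(2.0950547471404404)) [567.83461548 -87.06510277  39.03263802] [711.00766573  44.18659331  50.90374732]
bar 391 (array([576.1, -97. ]), array([ 23.8, 364.6]), 1.9)
[-3.19925390e-02  5.73445834e+02]
pad 13 [630.  90.  39.] [658.  98.  50.] (array([644.1,  93.6]), array([28.3,  7.1]), 9.2)
jaw 189 [590.  72.  12.] [668. 126.  51.] (array([624.1, 108.7]), array([86.1, 44.4]), 22.6)
trig 95 [ 475. -130.    8.] [549. -74.  47.] (array([ 512.4, -101.8]), array([74.3, 55.3]), 1.1)
slat (array([529.3, 283.3]), array([58.7, 17.5]), 0.3)
```

```bash
cat >> h.py <<'E'
def Q(psi): return [0,np.cos(psi/2),np.sin(psi/2),0]
def st(*k):
    s=telemetry.state(); print('t',round(s['time'],2),'tcp',np.round(s['tool_pos'],1),'F',np.round(s['wrist_force'],1),'w',round(s['gripper_width'],3),*k); return s
E
python3 - <<'E'
from h import *
yaw=.045; gx=32
g=np.array([496.2+gx*np.cos(yaw),282.7+gx*np.sin(yaw)])
for p in(yaw,yaw+np.pi):
    for pos in([*g,208],[678,49,208],[504,-60,185]):
        j=planner.solve_ik(pos,Q(p)); print(p,None if j is None else np.round(j,2))
psi=yaw+np.pi
env.move_pose([*g,270],Q(psi)); st()
env.movel([*g,208],feed=120); eoat.clamp(40); st()
env.movel([*g,330],feed=200); st()
im,X=cloud('side'); save('grasp.png',im[200:384,100:330],3); 
im,X=cloud('top'); np.savez('top1.npz',im=im,X=X); save('grasptop.png',im,1.5)
E
```

```text
0.045 [-0.95  0.55  0.54  1.69 -0.32  1.   -1.83]
0.045 [-0.53  0.73  0.63  1.45 -0.45  1.11 -1.34]
0.045 [-0.65  0.5   0.87  1.96 -0.48  0.9  -1.05]
3.186592653589793 [-0.64  0.5   0.12  1.67 -0.07  0.97  1.12]
3.186592653589793 [-0.33  0.66  0.31  1.44 -0.22  1.07  1.64]
3.186592653589793 [-0.44  0.41  0.59  1.96 -0.3   0.86  1.93]
t 3.02 tcp [527.7 285.6 270.4] F [-0.4  0.8  0.3] w 0.999
t 4.33 tcp [528.3 284.1 208.3] F [-0.1 -0.3  3.2] w 0.149
t 5.09 tcp [527.7 284.  328.6] F [-0.7 -0.1 -1.9] w 0.147
```

View pics/grasp.png

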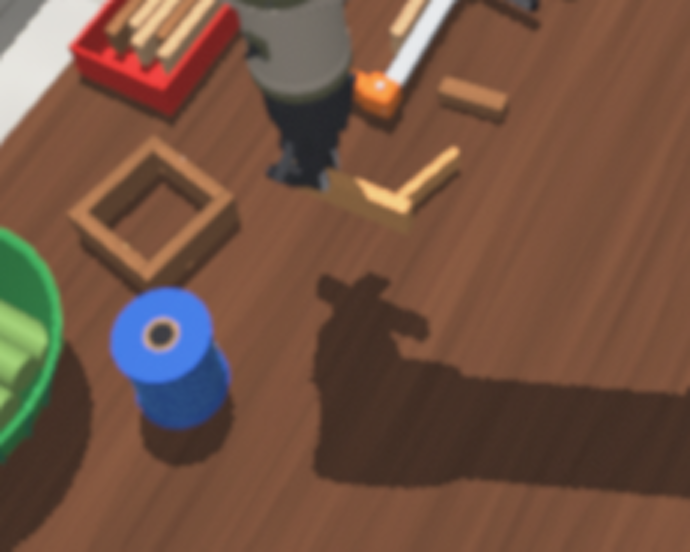

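The slat hangs level in the fingers at crop px (370,200). Next I'll carry it above the gap and measure it.

```bash
python3 - <<'E'
from h import *
from fit import *
yaw=.028; c=np.array([645.8,48.3]); g=c+32*np.array([np.cos(yaw),np.sin(yaw)])
env.move_pose([*g,330],Q(yaw+np.pi)); env.movel([*g,275],feed=120); s=st(); tp=s['tool_pos']
for cam in('side','top'):
    im,X=cloud(cam); np.savez(cam+'2.npz',im=im,X=X)
    P,I=sel(X,im,(560,730),(25,75),(60,125)); r,gg,b=I.T; m=(r>gg+15)&(gg>b+15)
    if m.sum()>5:
        P=P[m]; print(cam,m.sum(),P.min(0).round(1),P.max(0).round(1),np.percentile(P[:,0],[1,5,95,99]).round(1)); T=P[P[:,2]>np.percentile(P[:,2],90)-4]; print(rect(T),np.median(T[:,2]))
    if cam=='side': save('hover.png',im[120:300,150:350],3.5)
E
```

```text
t 6.88 tcp [677.9  49.9 275.6] F [ 0.8  0.5 -0.1] w 0.151
side 308 [587.6  36.9  63.8] [709.7  69.2 123.5] [588.1 590.4 698.  706.6]
(array([638.2,  47.5]), array([98. , 29.6]), 8.3) 114.15280566192081
```

View pics/hover.png

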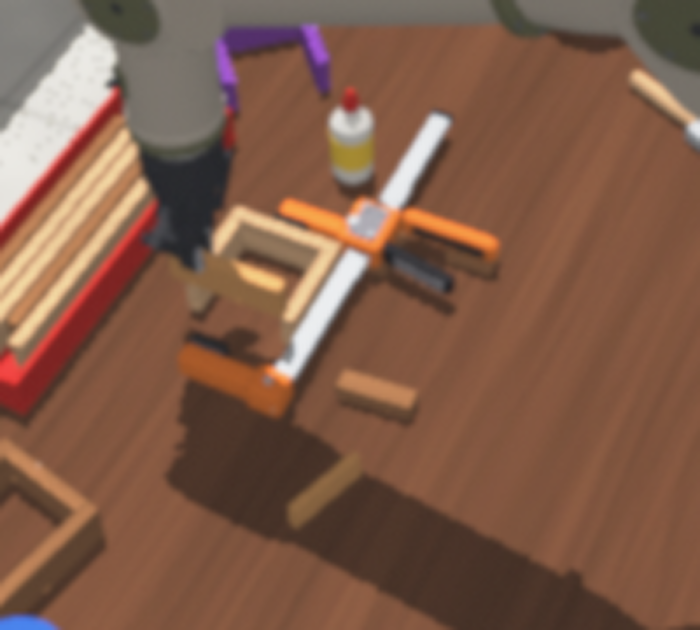

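```bash
python3 - <<'E'
from h import *
from fit import *
yaw=.028; c=np.array([645.8,49.5]); g=c+32*np.array([np.cos(yaw),np.sin(yaw)])
env.movel([*g,275]); env.movel([*g,216],feed=100); st()
env.movel([*g,208.3],feed=40); st()
g2=g+[0,-1.2]; env.movel([*g2,208.3],feed=20); st()
eoat.let_go(); st()
env.movel([*g2,300],feed=150); st()
im,X=cloud('side'); np.savez('side3.npz',im=im,X=X); save('placed.png',im[120:300,150:350],3.5)
env.move_pose([500,-20,300],Q(yaw+np.pi)); st()
eoat.clamp(40)
im,X=cloud('top'); np.savez('top3.npz',im=im,X=X); save('placedtop.png',im[120:260,180:360],4)
P,I=sel(X,im,(560,730),(41.5,70),(36,54)); r,gg,b=I.T; m=(r>gg+15)&(gg>b+15)&(gg/r>.6); print('slat',m.sum(),rect(P[m]),P[m].min(0),P[m].max(0))
P,I=sel(X,im,(560,730),(-90,36),(39,51)); r,gg,b=I.T; m=(r>gg+15)&(gg>b+15)&(gg/r>.68); print('mould',fitU(P[m],(648,-13)),P[m].min(0),P[m].max(0))
print('side',models.mark_of('top','side')[:3],models.mark_of('top','trigger_face')[:2])
E
```

```text
t 7.97 tcp [678.1  50.3 216.5] F [-0.4  0.  -0.3] w 0.145
t 8.31 tcp [677.8  50.4 208.4] F [ 0.  -0.4 -0.3] w 0.147
t 8.56 tcp [677.8  49.  208.4] F [-0.  -0.3  0.4] w 0.151
t 9.26 tcp [677.8  49.2 208.3] F [-0.2  0.4  0.4] w 1.003
t 10.02 tcp [677.4  49.3 299. ] F [ 0.1  0.6 -1. ] w 1.001
t 10.85 tcp [500.2 -19.8 299.9] F [0.7 1.6 0.9] w 1.001
slat 144 (array([657.6,  48.9]), array([96.1, 13.3]), 0.5) [609.56244596  41.86943844  36.76234664] [705.71124647  55.71821902  50.30724354]
mould (array([ 6.48188328e+02, -1.30505410e+01,  4.53207351e-02]), np.float64(3.2170763065819443)) [593.83729408 -88.98077054  39.64630023] [707.8960527   33.18548287  50.91989335]
side [{'centre': [640.8, 48.2, 1.8], 'score': 0.66}, {'centre': [481.8, 170.3, -2.3], 'score': 0.58}] [{'centre': [711.3, 341.1, 0.6], 'score': 0.67}, {'centre': [641.8, 48.6, 2.0], 'score': 0.5}]
```

View pics/placedtop.png

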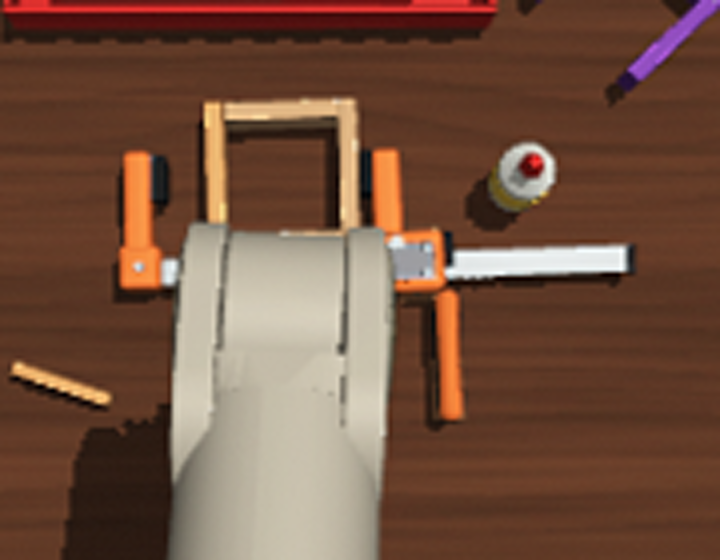

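The slat stands at px (215,165) closing the U. Its far end is within about 1 to 2 mm of the arm's (row 101 vs 98). The arm hides the near end, so I'll check that in the side view.

```bash
python3 - <<'E'
from fit import *
d=np.load('side3.npz');X=d['X'];im=d['im']
P,I=sel(X,im,(560,740),(-80,75),(38,50)); r,g,b=I.T; w=(r>g+15)&(g>b+15)&(g/r>.62); P=P[w]
for y in range(-70,70,6):
    q=P[(P[:,1]>=y)&(P[:,1]<y+6)]
    if len(q): print(y,len(q),np.percentile(q[:,0],[0,3,97,100]).round(1))
E
```

```text
-70 29 [591.4 592.5 697.1 700.3]
-64 39 [590.4 593.3 706.2 708.7]
-58 50 [590.6 599.  705.9 711.1]
-52 25 [589.9 590.2 707.  709.4]
-46 12 [591.  591.2 707.6 709.5]
-40 14 [591.5 593.5 709.3 709.3]
-34 12 [590.2 590.5 706.1 708.2]
-28 11 [589.5 590.5 706.8 707.8]
-22 17 [588.  589.5 708.2 708.5]
-16 8 [587.7 588.2 705.4 706.2]
-10 12 [589.7 590.1 707.2 707.5]
-4 13 [590.  590.1 704.5 705.4]
2 16 [587.9 587.9 707.7 708.1]
8 12 [589.5 589.7 707.6 707.8]
14 13 [587.  587.7 705.5 708.5]
20 13 [589.6 590.1 706.6 708.6]
26 16 [587.5 587.9 705.7 706.2]
32 12 [588.2 590.3 708.1 708.4]
38 31 [588.7 589.  703.6 706.8]
44 53 [588.5 590.7 704.9 707.5]
50 65 [589.4 592.8 705.9 708.3]
56 11 [626.3 630.8 702.1 704.6]
```

View pics/placed.png

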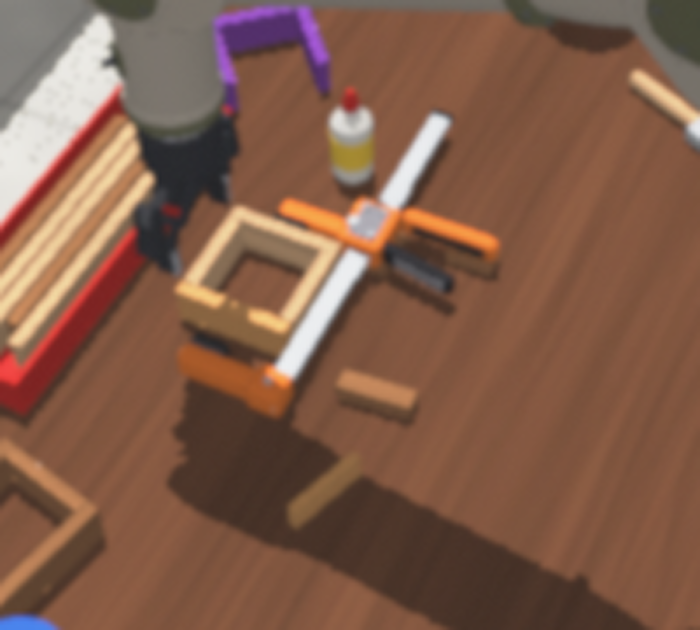

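Slat edges and mould arms line up within about 1 mm on both sides. The slat stands upright and free, at px (235,315). Next is the trigger: find contact, then make one full pull with force logging.

```bash
cat >> h.py <<'E'
PIN=np.array([591.2,-99.]); A0=np.pi-0.231; Z=187
def pose(th,h):
    p=PIN+91*np.array([np.cos(A0+th),np.sin(A0+th)]); f=th-.155; n=np.array([-np.sin(f),np.cos(f)])
    return [*(p+h*n),Z],Q(np.pi+f),n
def go(th,h=14.5,feed=40):
    P,q,n=pose(th,h); env.movel(P,q,feed=feed); s=telemetry.state(); return round(float(np.dot(s['wrist_force'][:2],n)),1),s
def jaw(tag=None):
    out=[]
    for cam in('side','top'):
        im,X=cloud(cam); x,y,z=np.moveaxis(X,-1,0); r,g,b=np.moveaxis(im.astype(int),-1,0)
        m=(x>590)&(x<665)&(y>45)&(y<150)&(z>42)&(z<56)&(r>b+110)&(g<r*.6)
        t=(x>570)&(x<590)&(z>28)&(z<46)&(y<-150)&(y>-400)&(abs(r-b)<30)&(r>90)
        o=y[m]; out.append((cam,m.sum(),np.round(np.percentile(o,[2,50,98]),1) if m.any() else None,'tail',round(float(y[t].min()),1) if t.any() else None))
        if tag: np.savez(f'{cam}{tag}.npz',im=im,X=X)
    print(out)
E
python3 - <<'E'
from h import *
jaw()
P,q,n=pose(0,30); env.move_pose([*P[:2],240],q); env.movel(P,feed=120); st()
env.wait(.2); f0=go(0,26)[0]; print('bias',f0)
h=26
while h>8:
    h-=2; f,_=go(0,h,30)
    print(h,f)
    if f-f0>2.5: break
print('contact h',h); st(); jaw('4')
im,X=cloud('side'); save('contact.png',im[140:260,240:360],5)
E
```

```text
[('side', np.int64(27), array([ 99.2, 112.6, 124.3]), 'tail', None), ('top', np.int64(71), array([ 99.9, 112.8, 119.8]), 'tail', -283.0)]
t 12.83 tcp [507.8 -48.2 188. ] F [ 0.1 -0.   1.1] w 0.002
bias -0.1
24 -0.2
22 0.2
20 0.3
18 0.5
16 0.1
14 0.1
12 4.2
contact h 12
t 15.03 tcp [504.6 -65.6 187. ] F [ 1.5  4.  -0.4] w 0.0
[('side', np.int64(23), array([ 99.7, 105. , 122.9]), 'tail', None), ('top', np.int64(73), array([100.1, 112.7, 119.7]), 'tail', -283.1)]
```

View pics/contact.png

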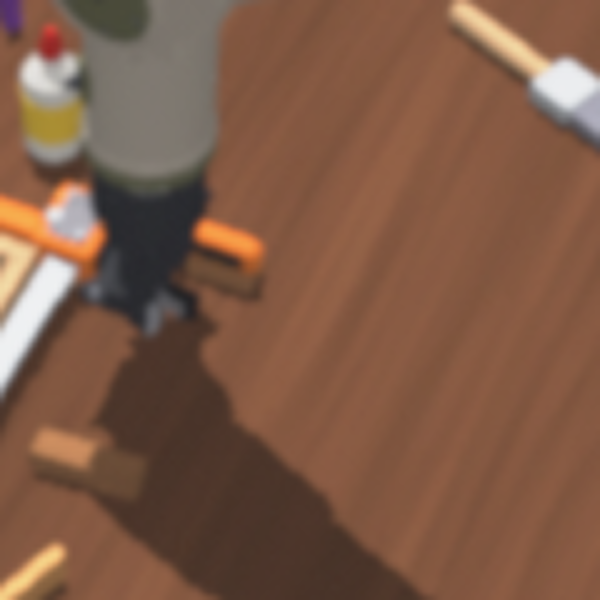

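The closed fingers are against the trigger front at px (150,310), well clear of the offcut and bottle. Now I'll pump.

```bash
python3 - <<'E'
from h import *
H=13
L=[]
for th in np.r_[.06:.3:.06,.32,.35]:
    f,_=go(th,H,60); L.append((round(th,2),f))
    if f>22: break
print(L); st(); jaw('5')
f,_=go(-.06,H,100); print('out',f); st(); jaw()
E
```

```text
[(np.float64(0.06), 5.6), (np.float64(0.12), 4.7), (np.float64(0.18), 6.1), (np.float64(0.24), 6.1), (np.float64(0.32), 7.3), (np.float64(0.35), 7.1)]
t 16.71 tcp [498.4 -95.7 186.9] F [0.5 7.3 0.8] w 0.004
[('side', np.int64(23), array([ 89.3,  96.6, 111.2]), 'tail', -184.9), ('top', np.int64(59), array([ 91. , 103.3, 110.1]), 'tail', -295.6)]
out 0.2
t 17.37 tcp [506.7 -61.  187. ] F [0.4 0.2 0.8] w -0.001
[('side', np.int64(27), array([ 89.1,  94.3, 112.6]), 'tail', None), ('top', np.int64(45), array([ 90.2, 103.1, 110. ]), 'tail', -296.1)]
```

```bash
python3 - <<'E'
from h import *
H=13
for k in range(2):
    L=[]
    for th in np.r_[.08,.14:.36:.035]:
        f,_=go(th,H,60); L.append((round(float(th),2),f))
        if f>14: break
    print(L); jaw(f'6{k}')
    f,_=go(-.06,H,100); print('out',f); st(); jaw()
    if max(l[1] for l in L)>10: break
im,X=cloud('top'); save('p3.png',im[120:230,180:320],5)
E
```

```text
[(0.08, 5.3), (0.14, 5.7), (0.18, 6.3), (0.21, 6.3), (0.25, 7.3), (0.28, 7.2), (0.32, 7.7), (0.35, 8.6)]
[('side', np.int64(21), array([ 80. ,  85. , 102.3]), 'tail', -179.2), ('top', np.int64(75), array([ 80.7,  93.4, 100.2]), 'tail', -305.3)]
out -1.3
t 20.24 tcp [506.6 -60.7 186.9] F [ 0.6 -1.4 -0.2] w 0.001
[('side', np.int64(22), array([ 75.7,  83.4, 102.4]), 'tail', None), ('top', np.int64(62), array([ 80.7,  93.4, 100.6]), 'tail', -304.8)]
[(0.08, 4.2), (0.14, 5.5), (0.18, 6.2), (0.21, 6.2), (0.25, 7.8), (0.28, 8.0), (0.32, 7.4), (0.35, 7.7)]
[('side', np.int64(23), array([70.3, 76.7, 94.9]), 'tail', -182.1), ('top', np.int64(69), array([70.5, 83.5, 90.7]), 'tail', -314.7)]
out -0.8
t 23.12 tcp [506.6 -60.7 186.9] F [-0.4 -0.7 -0.7] w 0.003
[('side', np.int64(22), array([72. , 77. , 92.7]), 'tail', None), ('top', np.int64(71), array([71. , 83.8, 90.9]), 'tail', -314.0)]
```

View pics/p3.png

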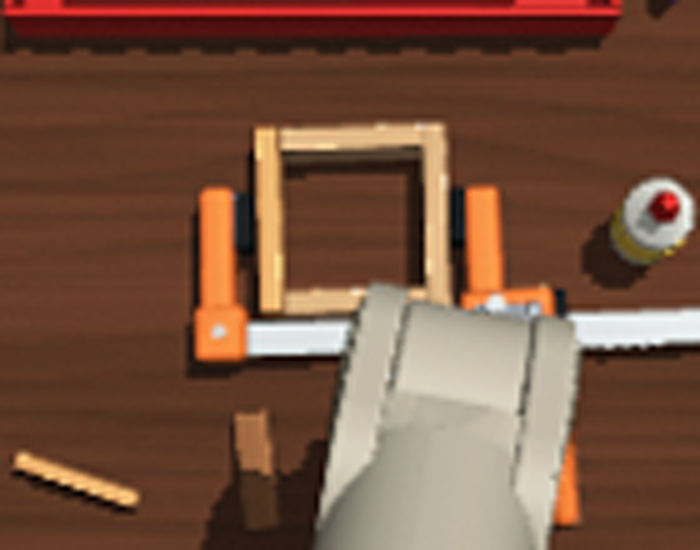

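```bash
python3 - <<'E'
from h import *
H=13
L=[]
for th in np.r_[.08,.12,.15:.35:.02]:
    f,_=go(th,H,50); L.append((round(float(th),2),f))
    if f>13.5: break
print(L); st(); jaw('7')
E
```

```text
[(0.08, 4.8), (0.12, 5.2), (0.15, 6.0), (0.17, 6.6), (0.19, 7.3), (0.21, 6.9), (0.23, 6.7), (0.25, 7.4), (0.27, 8.7), (0.29, 7.5), (0.31, 8.1), (0.33, 10.0)]
t 26.43 tcp [498.6 -92.8 187. ] F [ 0.3 10.2  2.4] w 0.001
[('side', np.int64(19), array([62.2, 71.3, 86.3]), 'tail', -180.8), ('top', np.int64(64), array([64.6, 76. , 84.3]), 'tail', -321.4)]
```

```bash
python3 - <<'E'
from h import *
H=13
L=[]
for th in (.345,.36,.37,.38):
    f,_=go(th,H,30); env.wait(.15); s=telemetry.state(); f2=round(float(s['wrist_force'][1]),1); L.append((th,f,f2))
    if f>18 or f2>18: break
print(L); st(); jaw('8')
E
```

```text
[(0.345, 10.8, 12.1), (0.36, 11.8, 11.9), (0.37, 12.7, 12.8), (0.38, 14.1, 14.4)]
t 28.12 tcp [498.3 -96.4 186.9] F [-3.2 14.4  4.7] w -0.0
[('side', np.int64(22), array([62. , 69.1, 86.5]), 'tail', -183.1), ('top', np.int64(53), array([61.5, 74.4, 81. ]), 'tail', -321.6)]
```

```bash
python3 - <<'E'
from fit import *
for tag in('3','4','5','60','61','7','8'):
  for cam in('top',):
    d=np.load(cam+tag+'.npz');X=d['X'];im=d['im']
    o=[tag]
    for xr in((672,690),(640,660)):
        P,I=sel(X,im,xr,(-90,75),(36,54)); r,g,b=I.T; w=(r>g+15)&(g>b+15)&(g/r>.64)
        y=P[w][:,1]; a=y[y>20]; c=y[y<-20]
        o+= [a.min().round(1),a.max().round(1),np.median(a).round(1),'|',c.min().round(1),c.max().round(1),np.median(c).round(1),'||']
    P,I=sel(X,im,(635,655),(30,150),(36,56)); r,g,b=I.T; k=(r<80)&(abs(r-b)<30)
    o+=['pad',P[k][:,1].min().round(1),P[k][:,1].max().round(1),k.sum()]
    P,I=sel(X,im,(635,655),(-110,-40),(36,56)); r,g,b=I.T; k=(r<80)&(abs(r-b)<30)
    o+=['fp',P[k][:,1].min().round(1),P[k][:,1].max().round(1),k.sum()] if k.any() else []
    print(*o)
import cv2
im=np.load('top8.npz')['im']; cv2.imwrite('pics/p8.png',cv2.resize(im[140:200,200:300],None,fx=8,fy=8,interpolation=cv2.INTER_CUBIC)[:,:,::-1])
E
```

```text
3 42.4 55.7 49.3 | -63.7 -50.7 -57.2 || 42.3 55.4 48.8 | -63.6 -53.8 -58.7 || pad 88.0 97.2 23 fp -76.4 -69.8 20
4 42.6 55.8 49.0 | -63.7 -50.7 -57.1 || 42.1 55.8 48.9 | -63.6 -53.9 -57.2 || pad 88.0 97.0 20 fp -76.4 -69.9 19
5 42.4 55.6 49.0 | -63.6 -50.7 -57.1 || 42.2 55.6 48.7 | -63.5 -53.8 -58.7 || pad 77.5 84.3 19 fp -76.3 -69.8 17
60 42.4 55.7 48.9 | -63.6 -50.7 -57.1 || 42.2 55.6 48.9 | -63.6 -53.9 -58.7 || pad 67.9 77.8 25 fp -76.4 -69.8 19
61 42.4 56.0 48.9 | -63.6 -50.7 -57.1 || 42.1 55.3 48.9 | -63.5 -53.9 -58.7 || pad 59.0 68.4 20 fp -76.4 -69.8 19
7 39.2 52.3 45.7 | -63.6 -53.9 -58.7 || 39.1 52.2 45.5 | -70.0 -53.9 -61.9 || pad 55.0 61.9 18 fp -76.6 -73.0 12
8 39.5 52.7 45.9 | -63.6 -53.9 -58.7 || 39.0 52.2 45.6 | -70.0 -53.9 -61.9 || pad 55.1 58.7 13 fp -76.4 -73.0 13
```

View pics/p8.png

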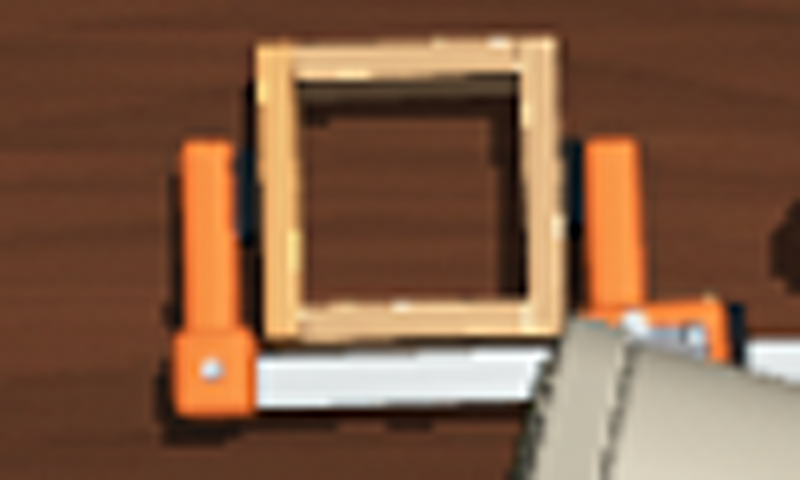

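```bash
cat > sub.py <<'E'
from fit import *
import sys
def cross(p,a,b,lev,up):
    for i in range(a,b):
        if (p[i]-lev)*(p[i+1]-lev)<=0 and (p[i+1]>p[i])==up: return i+(lev-p[i])/(p[i+1]-p[i])
def run(tag):
    im=np.load('top'+tag+'.npz')['im'].astype(float)
    # pad rows: 160..168 ; cols 200..280
    o=[]
    for row in range(160,168):
        p=im[row,:,0]
        jf=cross(p,215,250,150,False) if False else None
        # walk: orange = r>150 & b<80
        l=cross(p,205,240,150,True)        # jaw back edge
        f=cross(p,int(l)+1,250,130,False)  # jaw front edge
        s=cross(p,int(f)+1,265,130,True)   # slat outer edge
        e=cross(p,int(s)+1,270,130,False)  # slat inner edge
        back=cross(p,255,285,130,True)     # mould back inner edge
        bo=cross(p,int(back)+1,290,130,False)
        o.append([l,f,s,e,back,bo])
    m=np.median(np.array(o,float),0); k=120/(m[5]-m[2]) if tag>='7' else 3.17
    print(tag,m.round(2),'scale',round(k,3),'jawfront-slat mm',round((m[2]-m[1])*3.17,2),'slat thick',round((m[3]-m[2])*3.17,1),'travel',round((m[1])*3.17,1))
for t in sys.argv[1:]: run(t)
E
python3 sub.py 3 4 5 60 61 7 8; python3 -c "
import numpy as np
for t in('3','61','8'): print(t,np.load('top'+t+'.npz')['im'][163,215:290,0].tolist())"
```

```text
3 [210.63 217.36 231.09 236.39 264.55 269.11] scale 3.17 jawfront-slat mm 43.52 slat thick 16.8 travel 689.0
4 [210.62 217.38 231.07 236.42 264.54 269.12] scale 3.17 jawfront-slat mm 43.4 slat thick 17.0 travel 689.1
5 [213.79 220.8  231.07 236.44 264.54 269.13] scale 3.17 jawfront-slat mm 32.57 slat thick 17.0 travel 699.9
60 [216.67 223.36 231.07 236.44 264.54 269.13] scale 3.17 jawfront-slat mm 24.42 slat thick 17.0 travel 708.1
61 [219.63 226.38 231.09 236.43 264.54 269.13] scale 3.17 jawfront-slat mm 14.92 slat thick 16.9 travel 717.6
7 [221.74 228.38 232.33 237.39 265.18 269.8 ] scale 3.203 jawfront-slat mm 12.52 slat thick 16.0 travel 724.0
8 [222.37 228.89 232.33 237.4  265.18 269.82] scale 3.201 jawfront-slat mm 10.9 slat thick 16.1 travel 725.6
3 [251, 253, 180, 44, 29, 34, 16, 58, 91, 96, 95, 93, 95, 97, 62, 31, 138, 226, 237, 237, 236, 160, 92, 95, 95, 96, 96, 97, 97, 97, 97, 98, 98, 97, 98, 98, 98, 98, 99, 99, 99, 98, 99, 98, 99, 103, 65, 41, 41, 40, 200, 230, 226, 239, 144, 17, 28, 26, 184, 247, 248, 248, 249, 252, 212, 114, 94, 98, 99, 97, 97, 96, 97, 97, 97]
61 [95, 96, 96, 59, 45, 211, 247, 248, 248, 251, 255, 184, 44, 30, 35, 8, 139, 231, 239, 239, 238, 163, 93, 95, 97, 98, 99, 98, 99, 99, 99, 99, 99, 100, 100, 100, 101, 101, 101, 101, 101, 99, 100, 101, 102, 104, 66, 42, 42, 41, 204, 232, 228, 241, 148, 16, 29, 25, 188, 248, 249, 249, 250, 253, 215, 117, 95, 100, 101, 98, 99, 99, 98, 98, 98]
8 [95, 94, 95, 95, 96, 97, 56, 102, 234, 249, 248, 249, 254, 237, 116, 27, 25, 85, 221, 240, 239, 237, 161, 94, 97, 98, 98, 98, 98, 98, 99, 99, 99, 99, 98, 100, 100, 100, 100, 100, 101, 100, 101, 100, 101, 101, 104, 67, 41, 36, 113, 212, 229, 231, 200, 99, 22, 25, 188, 248, 249, 249, 250, 253, 215, 118, 96, 99, 101, 100, 99, 99, 98, 98, 99]
```

```bash
python3 - <<'E'
from h import *
for th in(.39,.40):
    f,_=go(th,13,30); env.wait(.2); s=st(f)
    if f>18: break
jaw('9')
E
python3 sub.py 8 9
```

```text
t 28.68 tcp [498.3 -97.1 187. ] F [-2.5 14.5  5.4] w -0.002 14.5
t 29.12 tcp [498.3 -97.5 186.9] F [-2.6 16.7  6.2] w 0.003 16.7
[('side', np.int64(25), array([61.1, 67.6, 86.1]), 'tail', -187.8), ('top', np.int64(63), array([64.3, 74.5, 81.1]), 'tail', -321.4)]
8 [222.37 228.89 232.33 237.4  265.18 269.82] scale 3.201 jawfront-slat mm 10.9 slat thick 16.1 travel 725.6
9 [222.53 228.88 232.33 237.4  265.18 269.81] scale 3.202 jawfront-slat mm 10.94 slat thick 16.1 travel 725.6
```

```bash
python3 - <<'E'
from h import *
f,_=go(.413,13,30); env.wait(.5); st(f); jaw('91'); env.wait(.3); st()
E
python3 sub.py 9 91
python3 - <<'E'
import numpy as np
from fit import *
a=np.load('top3.npz'); b=np.load('top91.npz')
for n,x,y,z in(('offcut',(440,540),(20,95),(14,30)),('glue',(620,680),(-230,-170),(60,125))):
    for d in(a,b):
        P,_=sel(d['X'],d['im'],x,y,z); print(n,len(P),rect(P) if len(P)>3 else '')
d=b;P,I=sel(d['X'],d['im'],(560,730),(-75,60),(38,51)); r,g,c=I.T; P=P[(r>g+15)&(g>c+15)&(g/r>.66)]
for y0,y1 in((10,37),(40,54)):
    q=P[(P[:,1]>y0)&(P[:,1]<y1)]; print(y0,np.percentile(q[:,0],[0,2,98,100]).round(1))
E
```

```text
t 29.98 tcp [498.2 -97.8 186.9] F [-4.1 19.8  7.4] w 0.001 20.3
[('side', np.int64(25), array([61.9, 68.6, 84.1]), 'tail', -191.3), ('top', np.int64(59), array([61.2, 74.3, 81.1]), 'tail', -321.5)]
t 30.38 tcp [498.2 -97.8 186.9] F [-3.9 19.9  7.4] w -0.004
9 [222.53 228.88 232.33 237.4  265.18 269.81] scale 3.202 jawfront-slat mm 10.94 slat thick 16.1 travel 725.6
91 [222.52 228.88 232.34 237.4  265.18 269.81] scale 3.202 jawfront-slat mm 10.95 slat thick 16.0 travel 725.6
offcut 0 
offcut 158 (array([486.8,  57.5]), array([74.1, 22.1]), 6.7)
glue 161 (array([ 644.6, -195. ]), array([42., 40.]), 1.1)
glue 163 (array([ 644.5, -195.2]), array([40. , 42.7]), 88.4)
10 [586.9 587.1 704.3 705.3]
40 [587.1 589.5 703.5 704.1]<stdin>:7: RuntimeWarning: invalid value encountered in divide
```

```bash
python3 - <<'E'
from h import *
st(); print(env.finish_job()); st()
E
```

```text
t 30.38 tcp [498.2 -97.8 186.9] F [-3.9 19.9  7.4] w -0.004
the job is handed in; nothing more can be done
None
the job is handed in; nothing more can be done
```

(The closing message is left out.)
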